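Brush out the beaker, then hold it in the clamp jaw for fastening

ROBOT

A 7-joint arm with a two-finger parallel gripper is mounted at the origin on the work surface. World frame = base frame: x ahead of the robot, y to its left, z up, the work surface at z = 0. Lengths are in mm, angles in rad, forces in N, time in s.
With the tool pointing down it reaches from about 350 to 900 mm from the base axis. Payload 19.9 kg.
Tool frame: the origin (TCP) lies midway between the tips of the shut fingers; the grasp point (between the pads) lies 19 mm behind it (r.grasp_offset is the distance from the TCP to the grasp point, in mm); z points along the fingers, y is the line along which they close (so a half turn about z gives the same grasp; the last joint's range is limited). The gripper opens to 85 mm and grips with 20 to 120 N. Pads are 22 mm wide; open, the fingers measure 114 mm over their backs; the gripper's body (76 mm by 85 mm) begins 54 mm behind the grasp point. The pads swing forward as they close: fully open they stand 13 mm farther back than shut.
Start: joints at [-1.256, 0.417, -0.01, 1.614, 0.005, 1.111, -0.053], TCP at [218.287, 585.619, 204.96] pointing down, gripper open.
Joint ranges: [-2.81, 2.81], [-0.39, 2.02], [-1.27, 1.25], [0.06, 2.57], [-1.19, 4.33], [0.19, 2], [-2.82, 2.82]. Speed limits (rad/s): [1.89, 1.89, 2.39, 2.39, 3.01, 3.01, 3.01].

INTERFACE

Orientations are given as a unit quaternion [w, x, y, z].
In Python, from plant import r gives the robot as it stands.
- The arm moves only by the tool drive_tool, never from a script. Its argument "commands" is a list of rows, each an object of numbers: "tx", "ty", "tz": the shift along the tool's x, y, z in cm; "ax", "ay", "az": the turn, a rotation vector about the tool's x, y, z in rad; "claw": the closure in counts, from 0 (fully open) to 255 (shut). A call has exactly 5 rows; each row is the pose to reach, as a shift and turn from the pose commanded when the call began, along the tool's axes at that moment; what a row does not reach only later rows make up. A row lasts 1/8 s, in which the tool goes at most 62.5 mm and 10.7 degrees, less where a joint would pass 70% of its speed; a pose out of reach is approached as far as the arm can. A call with a gripper value outside its range is refused whole. The fingers move at their own pace and stop on an object; "force" is the grip in N (left out, the last holds). Time passes only in rows, so rows that repeat a pose let the fingers close, or fill a call up. It gives the time, the measured TCP pose, the force, the opening and the grip force at its end, in the units of the state.
- r.read_state(): the state, without advancing time (a new reading comes with each control period).
- r.camera(name): name is "scene" or "top"; returns a dict with "frame" (420x560x3 uint8, blue, green, red), "range_z" (420x560 float32, mm along the optical axis (not along the pixel's ray), 0 where there is no reading), "intrinsics" (3x3 intrinsics, pixels), "T" (4x4, takes a point from camera to world coordinates). Camera axes: x right, y down, z forward; pixel columns grow to the right and rows downward; lengths in mm; the calibration is good to about 2 mm. A picture is of the moment at which its call begins.
- r.hand_in(): hands the job in; it is judged then, once.
Trained networks look in a picture, given as the dict that the camera call returned (one of the last four; its "shot" number tells which), for a name from the list of things; names that differ only in an ending like _2 or _b are one class to them, and where a whole thing is asked for, a point or a joint stands for the part that bears it (a point fixed in the world has none). Each returns a list of dicts, best first, with "conf" (0 to 1); they miss things now and then, are a little off and sometimes report something else, mostly with a low value. They report only what shows in the picture. A call takes as long as a camera call. They do not tell look-alikes from the thing itself.
- r.outline_of(picture, target): "mask" (420x560 bool, what is visible of it) and "centre" ([row, column] in pixels, amid what is visible of it).
- r.spot_point(picture, target): "centre" ([row, column] in pixels: a listed point, or the origin of a listed thing).
The state is a dict: "time": time; "qpos": joint angles; "joint_velocities": joint speeds; "joint_torque": joint torques, N m; "eef_pos": TCP position; "tcp_rot": TCP orientation; "contact_force": force on the tool from outside, world axes, zero at the start; "wrist_torque": the same for the moment, N m; "grip_width": finger opening in mm; "finger_force": force on a finger pad.
Only numpy, scipy, OpenCV 4.12 (cv2) and the standard library are available. Lean on these libraries where they do the work, as an engineer would, in place of code of your own. Each camera call takes 0.05 s, during which the arm holds its last target. There are 200 camera calls.

TASK

Brush out the amber beaker as it stands in its cork ring: run the brush right down to the bottom three times, drawing it well up inside the beaker in between, then stand the brush back upright and fully home in its white holder. Then stand the beaker upright on the stirrer and press it straight back into both faces of the red spring-backed vee jaw with a steady push of about 8 N (springs about half compressed), so that I can put the band round it; finish while still holding it there with that push. Handle the beaker gently, never tip it, and leave everything else where it is.

Things in the scene. Friction and masses are not known exactly. Their poses are not given: they have to be found in the camera images.
- beaker: Straight amber glass beaker, open at the top: 56 mm outside diameter, 110 mm high, wall 3 mm, floor 4 mm thick (bore 50 mm, 106 mm deep), 110 to 220 g. Origin: centre of its underside, z up. At the start it stands on the bench inside the cork ring.
- ring: Flat cork bench ring, fixed to the bench, that keeps the beaker standing while it is brushed: 96 mm outside, 62 mm inside diameter, 18 mm high. Origin: centre of its underside.
- brush: Cylinder brush, 205 mm long, 70 g, standing tip down in its holder. Origin: the bristle tip; z runs up the axis to the handle. White bristle head 39 mm across from 0 to 64 mm (firm core 32 mm: goes into the beaker freely), thin steel stem, blue cone (at most 49 mm across) from 108 to 125 mm that centres it in the holder, round blue collar 72 mm across from 125 to 129 mm.
- brush_grip (a point): Middle of the brush's round blue handle, on its axis, 170 mm from the bristle tip. The handle is 16 mm thick and runs from 129 to 205 mm above the tip.
- holder: White plastic brush holder, fixed to the bench: upright tube 62 mm outside, 54 mm inside diameter, 135 mm high, on an 88 mm foot disc. Origin: centre of its underside. With the brush home, the collar lies on the tube's rim and the brush tip is 10 mm above the bench.
- stand: Fixed support stand. Origin: on the bench below the beaker's final place; x points level to the rod. Grey base plate 260 x 160 x 10 mm (x -90 to 170 mm, y +-80); on it a slim white stirrer (x -85 to 60, y +-60 mm), smooth slippery top with a blue disc 26 mm above the bench. Rod 12 mm thick, 430 mm high, at x 145; boss head, arm and crosshead at x 51 to 160 mm, 89 to 131 mm above the bench.
- vjaw: Red vee jaw, black rubber faces, open to the stand's -x, sprung along x (the push direction, stand's x too): 1.6 N per mm, no preload, 10 mm to a hard stop; half in (5 mm) is 8 N. Origin (moves with the jaw): centre of the beaker's underside when it touches both faces, at stirrer-top height; at rest at x -5, y 0, z 26 mm of the stand. Faces: 64 to 104 mm above that, y +-27, x from 20 mm.
- wash_bottle: White plastic wash bottle, 58 mm across, 178 mm high, red cap and bent spout; bystander. Origin: centre of its underside.
- dropper_bottle: Small amber bottle, 40 mm across, 75 mm high, black cap; bystander. Origin: centre of its underside.
- paper_roll: Upright roll of white paper, 104 mm across, 100 mm high; bystander. Origin: centre of its underside.
- clamp_band: Steel clamp band (thin ring), 72 mm across, 12 mm high, lying flat; the colleague's, a bystander. Origin: centre of its underside.
- screwdriver: Screwdriver lying flat left of the stand, pointing roughly away from the robot; the colleague's, a bystander. Origin: underside of the tool, its x axis along the tool.
- vial_a: Glass vial, 27 mm across, 55 mm high, white cap; bystander. Origin: centre of its underside.
- vial_b: Glass vial, 27 mm across, 55 mm high, black cap; bystander. Origin: centre of its underside.
Not all that is in view belongs to the job. What is shaped like the beaker but green or purple is not meant.

How it is judged (in metres and radians):
On the way, in this order (a step that is already met when the one before it is completed fails the run):
1. the brush reaches the bottom of the beaker (horizontal distance between brush and beaker below 0.022 m and z of brush in the frame of beaker below 0.022 m), for 0.05 s.
2. the brush is drawn up in the beaker, its tip above mid-height (horizontal distance between brush and beaker below 0.022 m and z of brush in the frame of beaker between 0.065 and 0.125 m), for 0.05 s.
3. the brush reaches the bottom again (all of step 1), for 0.05 s.
4. the brush is drawn up again (all of step 2), for 0.05 s.
5. the brush reaches the bottom a third time (all of step 3), for 0.05 s.
6. the brush is back in its holder and let go (horizontal distance between brush and holder below 0.006 m and z of brush in the frame of holder below 0.014 m and angle between brush's own z axis and vertical below 0.1 rad and contact force between brush and the fingers below 0.1 N), for 0.2 s.
7. the beaker stands on the stirrer, touching the vee jaw (contact force between beaker and vjaw above 0.5 N and angle between beaker's own z axis and vertical below 0.08 rad and z of beaker in the frame of vjaw below 0.004 m), for 0.1 s.
At the end, for the whole second after the job is handed in: For the last second: fingers hold the beaker still in the vee with 4 to 12 N on the jaw, upright within 0.08 rad, base at most 4 mm above the stirrer, within 5 mm sideways of mid-vee. Brush home in its holder: within 6 mm of centre, collar within 4 mm of the rim, upright within 0.1 rad (contact force between beaker and vjaw between 4 and 12 N and contact force between beaker and the fingers above 1 N and angle between beaker's own z axis and vertical below 0.08 rad and z of beaker in the frame of vjaw below 0.004 m and y of beaker in the frame of vjaw between -0.005 and 0.005 m and linear speed of beaker below 0.02 m/s and horizontal distance between brush and holder below 0.006 m and z of brush in the frame of holder below 0.014 m and angle between brush's own z axis and vertical below 0.1 rad); the arm keeps its last pose, push and grip.
It fails at once if the beaker is tipped (more than about 20 degrees) (angle between beaker's own z axis and vertical above 0.35 rad).
It fails at once if the beaker is rammed into the jaw (over 22 N) (contact force between beaker and vjaw above 22 N).
It fails at once if a bystander is pushed more than 30 mm or knocked over (distance of any of wash_bottle, dropper_bottle, paper_roll, clamp_band, screwdriver, vial_a, vial_b from where it was at the start of the episode above 0.03 m or angle between any of wash_bottle, dropper_bottle, paper_roll, clamp_band, vial_a, vial_b's own z axis and vertical above 0.5 rad).
It fails at once if the beaker is dropped or flung (faster than 0.9 m/s) (linear speed of beaker above 0.9 m/s).
It also fails if it takes over 61 s, if anything falls off the work surface, if the arm or the gripper's body presses on something with over 40 N, if the wrist force passes 120 N, or if a joint passes its speed limit or range.

## Working session

There is one attempt and no reset: what is moved stays moved. The work goes in short steps, Python scripts to look and compute and a tool call to move; the robot and the scene stay as the last step left them, time stands still between calls to the robot, and variables do not carry over. Pictures are saved under pics/ and viewed, at most 10 in all, crops included, and the job is handed in when it is done.

Besides the shell and the picture viewer there is one more tool, called after "Request:" in YAML: its name, and indented under it one key for each argument. drive_tool: Moves the arm, as the interface text tells. Its arguments: {"type":"object","properties":{"commands":{"type":"array"},"force":{"type":"number"}},"required":["commands"]}

```bash
ls; mkdir -p pics; cat > h.py <<'E'
import numpy as np, cv2
from plant import r
def px2w(p,row,col,z=None,win=0):
    K=p["intrinsics"];T=p["T"]
    d=np.array([(col-K[0,2])/K[0,0],(row-K[1,2])/K[1,1],1.])
    if z is None:
        P=d*p["range_z"][int(round(row)),int(round(col))]
        return T[:3,:3]@P+T[:3,3]
    w=T[:3,:3]@d
    return T[:3,3]+w*(z-T[2,3])/w[2]
def cloud(p,m=None):
    z=p["range_z"];ok=z>0
    if m is not None: ok&=m
    v,u=np.nonzero(ok);K=p["intrinsics"];Z=z[v,u]
    P=np.c_[(u-K[0,2])/K[0,0]*Z,(v-K[1,2])/K[1,1]*Z,Z]
    return P@p["T"][:3,:3].T+p["T"][:3,3],v,u
E
python3 - <<'E'
from h import *
s=r.read_state();print({k:np.round(v,3) for k,v in s.items()}, r.grasp_offset)
ps={n:r.camera(n) for n in("scene","top")}
cv2.imwrite("pics/a.png",np.hstack([cv2.resize(ps[n]["frame"],(400,300)) for n in ps]))
for n,p in ps.items():
    cv2.imwrite(f"pics/{n}.png",p["frame"]); np.save(f"pics/{n}.npy",p,allow_pickle=True)
    print(n,np.round(p["T"],2).tolist(),p["intrinsics"].tolist())
    for t in["beaker","ring","brush","holder","stand","vjaw","wash_bottle","dropper_bottle","paper_roll","clamp_band","screwdriver","vial_a"]:
        for o in r.outline_of(p,t)[:4]:
            P,_,_=cloud(p,o["mask"]); 
            if len(P): print(t,round(o["conf"],2),np.round(o["centre"]),"med",np.round(np.median(P,0)),"lo",np.round(np.percentile(P,2,0)),"hi",np.round(np.percentile(P,98,0)))
E
```

```text
pics
{'time': np.float64(0.0), 'qpos': array([-1.256,  0.418, -0.01 ,  1.614,  0.005,  1.111, -0.053]), 'joint_velocities': array([-0.002, -0.002, -0.   , -0.001,  0.002, -0.   ,  0.001]), 'joint_torque': array([ 0.0000e+00, -8.6447e+01,  6.7900e-01, -4.3490e+01,  1.9000e-02,
        8.0000e-03, -0.0000e+00]), 'eef_pos': array([218.163, 585.295, 204.354]), 'tcp_rot': array([-0.   ,  0.177,  0.984, -0.001]), 'contact_force': array([ 0.683, -0.58 ,  1.065]), 'wrist_torque': array([ 0.043, -0.019, -0.023]), 'finger_force': np.float64(0.0), 'grip_width': np.float64(85.037)} 18.700000000000003
scene [[0.7, 0.45, -0.56, 1295.28], [0.71, -0.44, 0.54, -723.54], [-0.0, -0.78, -0.63, 972.4], [0.0, 0.0, 0.0, 1.0]] [[504.6574616262685, 0.0, 279.15283263589566], [0.0, 504.6574616262685, 213.45163483234975], [0.0, 0.0, 1.0]]
beaker 0.77 [256. 305.] med [680. -25.  81.] lo [637. -89.   6.] hi [704.   9. 143.]
beaker 0.75 [240. 188.] med [ 420. -206.   74.] lo [ 373. -228.    0.] hi [ 431. -174.  110.]
beaker 0.67 [226. 213.] med [ 409. -110.   73.] lo [ 366. -129.    3.] hi [421. -76. 109.]
beaker 
[... 2819 characters left out ...]
 671. -221.   13.] hi [ 706. -186.   79.]
paper_roll 0.83 [164. 388.] med [ 671. -341.   98.] lo [ 626. -394.    2.] hi [ 725. -293.  106.]
clamp_band 0.48 [214. 110.] med [584. 479.   8.] lo [553. 423.  -6.] hi [619. 496.  17.]
screwdriver 0.86 [268. 140.] med [427. 402.  21.] lo [368. 393.  10.] hi [552. 415.  29.]
screwdriver 0.34 [201. 434.] med [ 554. -469.   52.] lo [ 545. -484.   13.] hi [ 567. -460.   61.]
screwdriver 0.29 [210. 309.] med [ 550. -101.   49.] lo [ 515. -124.   -2.] hi [568. -73. 113.]
vial_a 0.69 [201. 435.] med [ 554. -467.   52.] lo [ 546. -477.   18.] hi [ 563. -460.   60.]
vial_a 0.4 [175. 433.] med [ 642. -486.   51.] lo [ 634. -502.    8.] hi [ 655. -476.   60.]
```

View pics/scene.png

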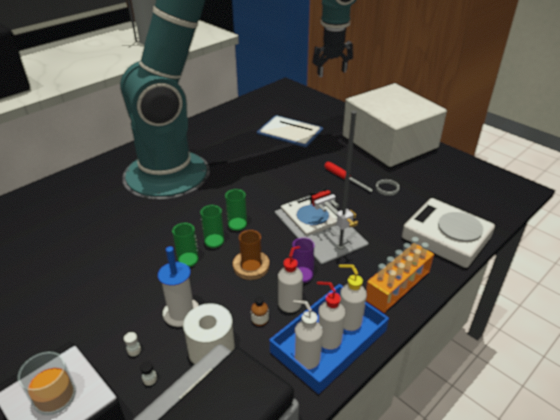

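View pics/top.png

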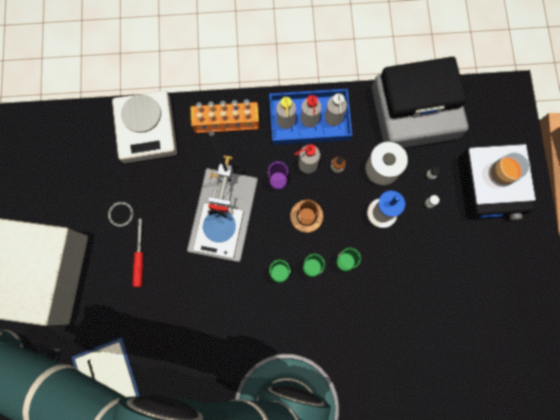

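The pictures show the amber beaker in its cork ring at scene (248,250) and top (215,307). The look-alikes are the three green ones (scene (188,240), (213,226), (236,210)) and the purple one (scene (303,258), top (176,278)). Only the one in the ring is amber, so that is the one meant. The brush, with its blue collar, is at top (203,390), and the stand is at top (214,220).

```bash
cat > m.py <<'E'
from h import *
from scipy.optimize import least_squares
def circ(P,rad):
    c0=P[:,:2].mean(0)
    f=least_squares(lambda c:np.hypot(*(P[:,:2]-c).T)-rad,c0,loss="soft_l1",f_scale=2)
    return f.x,np.sqrt(np.mean(f.fun**2)),len(P)
E
python3 - <<'E'
from m import *
ps={n:np.load(f"pics/{n}.npy",allow_pickle=True).item() for n in("scene","top")}
for n,p in ps.items():
    P,v,u=cloud(p); hsv=cv2.cvtColor(p["frame"],cv2.COLOR_BGR2HSV)[v,u]
    near=lambda c,R:np.hypot(*(P[:,:2]-c).T)<R
    z=P[:,2]
    m=near([541,-327],60)&(z>190); print(n,"handle top",np.round(P[m].mean(0),1),np.round(P[m][:,2].max()),m.sum())
    m=near([541,-327],60)&(abs(z-139)<6); Q=P[m]; (c,rad)=cv2.minEnclosingCircle(Q[:,:2].astype(np.float32)); print(" collar",np.round(c,1),round(rad,1),np.round(np.median(Q[:,2]),1),m.sum())
    # ring from rays at z=18, ring mask by depth
    m=near([545,-98],65)&(abs(z-18)<6); (c,rad)=cv2.minEnclosingCircle(P[m][:,:2].astype(np.float32));print(" ring",np.round(c,1),round(rad,1))
    m=near([545,-98],50)&(z>103)&(z<118);print(" beaker rim",[np.round(x,1) for x in circ(P[m],26.5)],np.round(np.median(z[m]),1))
    (c,rad)=cv2.minEnclosingCircle(P[m][:,:2].astype(np.float32));print("    enc",np.round(c,1),round(rad,1))
    A=near([562,141],190)
    for lo,hi in((4,16),(20,32)):
        m=A&(z>lo)&(z<hi)&(P[:,1]>20);R=cv2.minAreaRect(P[m][:,:2].astype(np.float32));print(" rect",lo,np.round(R[0],1),np.round(R[1],1),round(R[2],1),m.sum())
    m=A&(abs(z-26)<8)&(hsv[:,0]>95)&(hsv[:,0]<125)&(hsv[:,1]>90);(c,rad)=cv2.minEnclosingCircle(P[m][:,:2].astype(np.float32));print(" disc",np.round(c,1),round(rad,1),m.sum())
    m=A&(z>150)&(z<420);print(" rod",np.round(np.median(P[m],0),1),m.sum())
    m=A&(z>80)&(z<135)&((hsv[:,0]<8)|(hsv[:,0]>172))&(hsv[:,1]>120);print(" red",np.round(P[m].mean(0),1),np.round(P[m].min(0)),np.round(P[m].max(0)),m.sum())
    if m.sum()>4:print("  redrect",cv2.minAreaRect(P[m][:,:2].astype(np.float32)))
a=ps["scene"]["frame"][190:310,150:310];b=ps["top"]["frame"][140:260,180:340]
cv2.imwrite("pics/crop.png",np.hstack([cv2.resize(x,(400,300),interpolation=cv2.INTER_CUBIC) for x in(a,b)]))
E
```

```text
scene handle top [ 545.  -325.8  204.9] 217.0 80
 collar [ 541.2 -323.4] 37.9 137.7 499
 ring [547.4 -97.4] 50.0
 beaker rim [array([546.7, -96.1]), np.float64(1.9), np.int64(111)] 107.5
    enc [547.3 -94.8] 29.9
 rect 4 [551.3 155.7] [258.3 345.9] 88.9 1580
 rect 20 [561.6 157.3] [120.8 241.5] 75.8 1063
 disc [527.9 165.5] 46.4 401
 rod [673.  125.5 299.1] 455
 red [563.5 149.8 121.3] [543. -16.  83.] [639. 187. 130.] 121
  redrect ((585.2589721679688, 81.94207763671875), (45.98052215576172, 217.92288208007812), 17.288347244262695)
top handle top [ 537.3 -326.1  210.7] 221.0 41
 collar [ 537.6 -328.2] 37.0 139.3 435
 ring [541.5 -98.7] 48.1
 beaker rim [array([541.9, -99.5]), np.float64(1.2), np.int64(78)] 109.7
    enc [542.1 -99.5] 28.6
 rect 4 [562.4 175.5] [310.9 375.2] 89.9 2585
 rect 20 [554.4 149.3] [130.7 231.1] 75.3 1672
 disc [526.2 161.7] 46.0 677
 rod [661.9 123.3 309.2] 169
 red [559.9 151.7 124.9] [549. 126.  99.] [574. 176. 134.] 101
  redrect ((559.9026489257812, 151.96139526367188), (53.96345520019531, 19.190052032470703), 74.3819351196289)
```

View pics/crop.png

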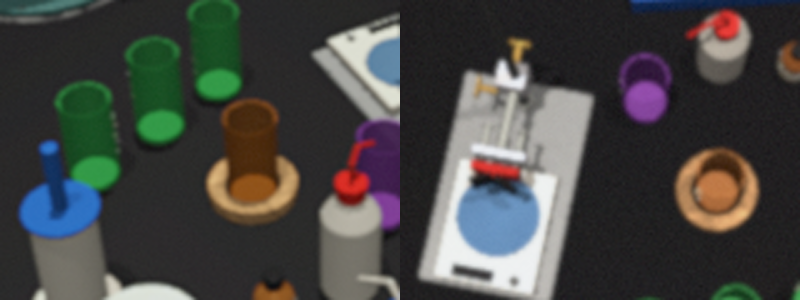

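The crop confirms it: the amber beaker (left half at (250,160)) stands in the cork ring, and the vee jaw sits above the blue disc. The measurements agree on these positions:
- Brush: about (539,-326).
- Beaker: about (544,-98).
- Stand: about (527,163), yaw about -15°.

I'll turn the tool's y to 75° and travel via (480,100,290).

Request:
drive_tool:
  commands:
    - {"tx": -8,"ty": -7,"tz": -3,"az": -0.094,"claw": 0}
    - {"tx": -14,"ty": -12,"tz": -6,"az": -0.094,"claw": 0}
    - {"tx": -18.5,"ty": -16,"tz": -8.6,"az": -0.094,"claw": 0}
    - {"tx": -23,"ty": -20,"tz": -8.6,"az": -0.094,"claw": 0}
    - {"tx": -27,"ty": -24,"tz": -8.6,"az": -0.094,"claw": 0}
  force: 30

```text
invalid input at $.commands[0]: expected keys tx, ty, tz, ax, ay, az, claw
```

```bash
cat >> h.py <<'E'
def go(*t,yaw=75):
    from scipy.spatial.transform import Rotation as R
    s=r.read_state();q=s["tcp_rot"];M=R.from_quat([q[1],q[2],q[3],q[0]])
    G=np.array([[np.cos(np.radians(yaw+90)),np.cos(np.radians(yaw)),0],[np.sin(np.radians(yaw+90)),np.sin(np.radians(yaw)),0],[0,0,-1]])
    print("t",round(float(s["time"]),2),"pos",np.round(s["eef_pos"],1),"F",np.round(s["contact_force"],1),"w",round(float(s["grip_width"]),1),"ff",round(float(s["finger_force"]),1),
     "yaw",round(float(np.degrees(np.arctan2(*M.as_matrix()[[1,0],1]))),1),"turn",np.round((M.inv()*R.from_matrix(G)).as_rotvec(),3))
    for p in t: print("->",p,"cm",np.round(M.inv().apply(np.array(p)-s["eef_pos"])/10,2))
E
python3 -c "
from h import *
print(np.round(r.read_state()['qpos'],2))
go((480,100,290),(539.5,-326,300))"
```

```text
[-1.26  0.42 -0.01  1.61  0.    1.11 -0.05]
t 1.3 pos [218.3 585.6 205. ] F [ 1.  -0.1  0.2] w 85.1 ff 0.0 yaw 69.6 turn [-0.     0.    -0.095]
-> (480, 100, 290) cm [-41.49 -36.36  -8.5 ]
-> (539.5, -326, 300) cm [-61.94 -74.2   -9.5 ]
```

Request:
drive_tool:
  commands:
    - {"tx": -5,"ty": -4,"tz": -3,"ax": 0,"ay": 0,"az": -0.095,"claw": 0}
    - {"tx": -9.5,"ty": -8,"tz": -6,"ax": 0,"ay": 0,"az": -0.095,"claw": 0}
    - {"tx": -14,"ty": -12,"tz": -8.5,"ax": 0,"ay": 0,"az": -0.095,"claw": 0}
    - {"tx": -18.5,"ty": -16,"tz": -8.5,"ax": 0,"ay": 0,"az": -0.095,"claw": 0}
    - {"tx": -23,"ty": -20,"tz": -8.5,"ax": 0,"ay": 0,"az": -0.095,"claw": 0}
  force: 30

```text
time: 1.92
eef_pos: [360.1, 325.0, 290.6]
tcp_rot: [0.0, 0.13, 0.991, 0.001]
contact_force: [1.5, 1.2, -0.7]
grip_width: 85.2
finger_force: 0.0
```

```bash
python3 -c "
from h import *
go((480,100,290),(539.5,-326,300))"
```

```text
t 1.93 pos [360.1 325.  290.6] F [ 1.5  1.2 -0.7] w 85.2 ff 0.0 yaw 75.0 turn [0.001 0.001 0.   ]
-> (480, 100, 290) cm [-17.41 -18.63   0.05]
-> (539.5, -326, 300) cm [-34.18 -58.24  -1.  ]
```

Request:
drive_tool:
  commands:
    - {"tx": -4.5,"ty": -4.8,"tz": 0,"ax": 0,"ay": 0,"az": 0,"claw": 0}
    - {"tx": -9,"ty": -9.6,"tz": 0,"ax": 0,"ay": 0,"az": 0,"claw": 0}
    - {"tx": -13.4,"ty": -14.2,"tz": 0,"ax": 0,"ay": 0,"az": 0,"claw": 0}
    - {"tx": -17.4,"ty": -18.6,"tz": 0,"ax": 0,"ay": 0,"az": 0,"claw": 0}
    - {"tx": -19.6,"ty": -24,"tz": 0,"ax": 0,"ay": 0,"az": 0,"claw": 0}

```text
time: 2.55
eef_pos: [487.3, 42.6, 289.9]
tcp_rot: [0.0, 0.13, 0.991, -0.0]
contact_force: [1.0, 0.5, -0.0]
grip_width: 85.3
finger_force: 0.0
```

Request:
drive_tool:
  commands:
    - {"tx": -2.3,"ty": -5.4,"tz": 0,"ax": 0,"ay": 0,"az": 0,"claw": 0}
    - {"tx": -4.6,"ty": -10.8,"tz": 0,"ax": 0,"ay": 0,"az": 0,"claw": 0}
    - {"tx": -6.9,"ty": -16.2,"tz": 0,"ax": 0,"ay": 0,"az": 0,"claw": 0}
    - {"tx": -9.2,"ty": -21.6,"tz": 0,"ax": 0,"ay": 0,"az": 0,"claw": 0}
    - {"tx": -11.5,"ty": -27,"tz": 0,"ax": 0,"ay": 0,"az": 0,"claw": 0}

```text
time: 3.18
eef_pos: [527.8, -247.8, 290.1]
tcp_rot: [0.0, 0.13, 0.991, 0.0]
contact_force: [0.7, 1.5, 0.8]
grip_width: 85.4
finger_force: 0.0
```

```bash
python3 -c "
from h import *
go((539.5,-326,300),(539.5,-326,161))"
```

```text
t 3.17 pos [ 527.8 -247.8  290.1] F [0.7 1.5 0.8] w 85.4 ff 0.0 yaw 75.0 turn [0.    0.001 0.001]
-> (539.5, -326, 300) cm [-3.15 -7.25 -0.99]
-> (539.5, -326, 161) cm [-3.14 -7.25 12.91]
```

Request:
drive_tool:
  commands:
    - {"tx": -2.0,"ty": -4.8,"tz": 0,"ax": 0,"ay": 0,"az": 0,"claw": 0}
    - {"tx": -3.1,"ty": -7.2,"tz": 1,"ax": 0,"ay": 0,"az": 0,"claw": 0}
    - {"tx": -3.1,"ty": -7.2,"tz": 5,"ax": 0,"ay": 0,"az": 0,"claw": 0}
    - {"tx": -3.1,"ty": -7.2,"tz": 9,"ax": 0,"ay": 0,"az": 0,"claw": 0}
    - {"tx": -3.1,"ty": -7.2,"tz": 12.9,"ax": 0,"ay": 0,"az": 0,"claw": 0}

```text
time: 3.8
eef_pos: [538.9, -323.6, 159.6]
tcp_rot: [0.0, 0.13, 0.991, 0.0]
contact_force: [0.4, 0.3, 0.6]
grip_width: 85.6
finger_force: 0.0
```

Request:
drive_tool:
  commands:
    - {"tx": 0,"ty": 0,"tz": 0,"ax": 0,"ay": 0,"az": 0,"claw": 60}
    - {"tx": 0,"ty": 0,"tz": 0,"ax": 0,"ay": 0,"az": 0,"claw": 120}
    - {"tx": 0,"ty": 0,"tz": 0,"ax": 0,"ay": 0,"az": 0,"claw": 190}
    - {"tx": 0,"ty": 0,"tz": 0,"ax": 0,"ay": 0,"az": 0,"claw": 255}
    - {"tx": 0,"ty": 0,"tz": 0,"ax": 0,"ay": 0,"az": 0,"claw": 255}
  force: 40

```text
time: 4.42
eef_pos: [539.4, -324.0, 161.8]
tcp_rot: [0.001, 0.131, 0.991, -0.0]
contact_force: [-0.2, -1.4, 6.7]
grip_width: 14.6
finger_force: 40.4
```

Request:
drive_tool:
  commands:
    - {"tx": 0,"ty": 0,"tz": 0,"ax": 0,"ay": 0,"az": 0,"claw": 255}
    - {"tx": 0,"ty": 0,"tz": 0,"ax": 0,"ay": 0,"az": 0,"claw": 255}
    - {"tx": 0,"ty": 0,"tz": 0,"ax": 0,"ay": 0,"az": 0,"claw": 255}
    - {"tx": 0,"ty": 0,"tz": 0,"ax": 0,"ay": 0,"az": 0,"claw": 255}
    - {"tx": 0,"ty": 0,"tz": 0,"ax": 0,"ay": 0,"az": 0,"claw": 255}
  force: 40

```text
time: 5.05
eef_pos: [539.4, -324.1, 161.8]
tcp_rot: [0.001, 0.131, 0.991, -0.0]
contact_force: [-0.6, 0.4, 6.8]
grip_width: 14.5
finger_force: 40.4
```

```bash
python3 - <<'E'
from m import *
go()
s=r.read_state();print(np.round(s["wrist_torque"],2))
ps=[r.camera(n) for n in("scene","top")]
for p in ps:
    P,v,u=cloud(p);z=P[:,2]
    m=(np.hypot(*(P[:,:2]-[539.5,-326]).T)<45)&(abs(z-139)<6); Q=P[m]
    (c,rad)=cv2.minEnclosingCircle(Q[:,:2].astype(np.float32));print("collar",np.round(c,1),round(rad,1),np.round(np.median(Q[:,2]),1),m.sum())
f=[cv2.resize(p["frame"][a:a+120,b:b+120],(400,400),interpolation=cv2.INTER_CUBIC) for p,a,b in((ps[0],215,115),(ps[1],140,330))]
cv2.imwrite("pics/grasp.png",np.hstack(f))
E
```

```text
t 5.05 pos [ 539.4 -324.1  161.8] F [-0.6  0.4  6.8] w 14.5 ff 40.4 yaw 75.0 turn [-0.     0.001 -0.   ]
[-0.02  0.04  0.03]
collar [ 542.1 -322.7] 37.4 137.7 501
collar [0. 0.] 0.0 nan 0
  return _methods._mean(a, axis=axis, dtype=dtype,
  ret = ret.dtype.type(ret / rcount)
```

View pics/grasp.png

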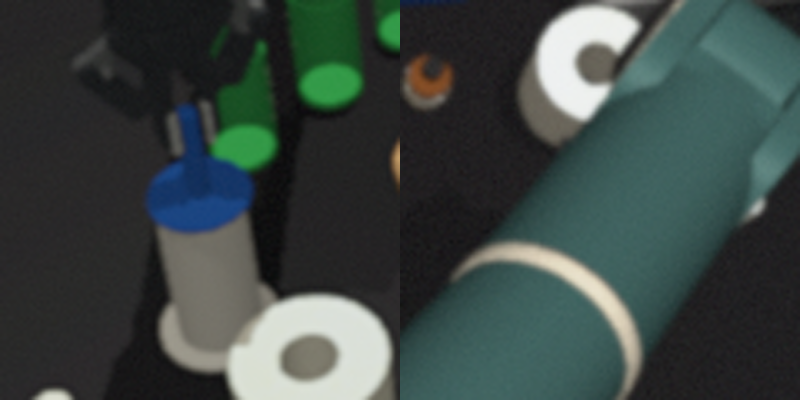

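The brush is gripped at home, with the fingers on the handle at crop (190,130). I'll lift it and move it over the beaker.

Request:
drive_tool:
  commands:
    - {"tx": 0,"ty": 0,"tz": -2,"ax": 0,"ay": 0,"az": 0,"claw": 255}
    - {"tx": 0,"ty": 0,"tz": -6,"ax": 0,"ay": 0,"az": 0,"claw": 255}
    - {"tx": 0,"ty": 0,"tz": -10.5,"ax": 0,"ay": 0,"az": 0,"claw": 255}
    - {"tx": 0,"ty": 0,"tz": -14.8,"ax": 0,"ay": 0,"az": 0,"claw": 255}
    - {"tx": 0.4,"ty": 2,"tz": -14.8,"ax": 0,"ay": 0,"az": 0,"claw": 255}

```text
time: 5.78
eef_pos: [540.4, -305.2, 313.2]
tcp_rot: [0.003, 0.132, 0.991, -0.001]
contact_force: [0.3, 0.5, -1.5]
grip_width: 14.5
finger_force: 39.9
```

Request:
drive_tool:
  commands:
    - {"tx": 1.5,"ty": 6,"tz": 0,"ax": 0,"ay": 0,"az": 0,"claw": 255}
    - {"tx": 2.7,"ty": 11,"tz": 0,"ax": 0,"ay": 0,"az": 0,"claw": 255}
    - {"tx": 3.9,"ty": 15.5,"tz": 0,"ax": 0,"ay": 0,"az": 0,"claw": 255}
    - {"tx": 4.7,"ty": 18.5,"tz": 0,"ax": 0,"ay": 0,"az": 0,"claw": 255}
    - {"tx": 5.1,"ty": 20,"tz": 0,"ax": 0,"ay": 0,"az": 0,"claw": 255}

```text
time: 6.4
eef_pos: [542.5, -94.9, 309.0]
tcp_rot: [-0.0, 0.129, 0.992, 0.0]
contact_force: [0.1, 0.0, 0.1]
grip_width: 14.5
finger_force: 39.8
```

```bash
python3 - <<'E'
from m import *
go((543.4,-97.1,166))
p=r.camera("scene")
P,v,u=cloud(p);z=P[:,2]
hsv=cv2.cvtColor(p["frame"],cv2.COLOR_BGR2HSV)[v,u]
near=np.hypot(*(P[:,:2]-[544,-98]).T)<70
m=near&(z>250)&(hsv[:,0]>100)&(hsv[:,0]<125)&(hsv[:,1]>120);Q=P[m]
zc=np.median(Q[:,2]);Q=Q[abs(Q[:,2]-zc)<8];(c,rad)=cv2.minEnclosingCircle(Q[:,:2].astype(np.float32));print("collar",np.round(c,1),round(rad,1),zc,len(Q))
m=near&(z>135)&(z<195)&(hsv[:,1]<60)&(hsv[:,2]>90);print("bristle",np.round(np.median(P[m],0),1),np.round(P[m].min(0)) if m.sum() else 0,m.sum())
m=near&(z>103)&(z<118);print("rim",np.round(circ(P[m],26.5)[0],1),m.sum())
cv2.imwrite("pics/over.png",cv2.resize(p["frame"][130:310,150:330],(540,540),interpolation=cv2.INTER_CUBIC))
E
```

```text
t 6.4 pos [542.5 -94.9 309. ] F [0.1 0.  0.1] w 14.5 ff 39.8 yaw 75.1 turn [ 0.    -0.     0.002]
-> (543.4, -97.1, 166) cm [-0.15 -0.2  14.3 ]
collar [545.6 -93.2] 37.1 285.93954586830046 396
bristle [ 557.2 -105.   178.6] [ 534. -114.  157.] 153
rim [546.6 -96. ] 101
```

View pics/over.png

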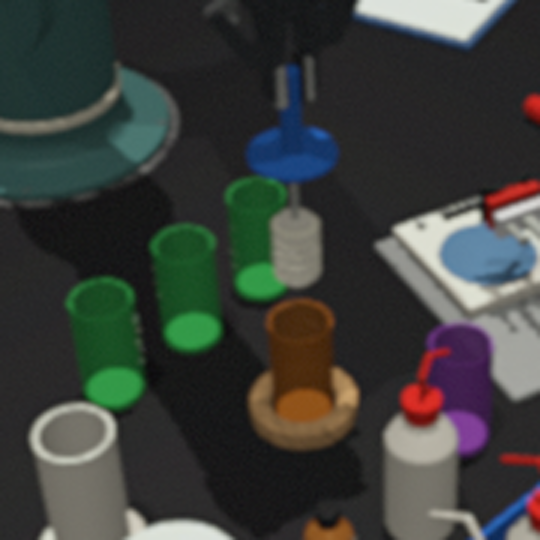

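The brush hangs upright over the beaker: bristles at crop (297,250), rim at (300,320). It needs about 1 mm in x and -2.5 mm in y, then the strokes.

Request:
drive_tool:
  commands:
    - {"tx": -0.15,"ty": -0.25,"tz": 1,"ax": 0,"ay": 0,"az": 0,"claw": 255}
    - {"tx": -0.15,"ty": -0.25,"tz": 5,"ax": 0,"ay": 0,"az": 0,"claw": 255}
    - {"tx": -0.15,"ty": -0.25,"tz": 9,"ax": 0,"ay": 0,"az": 0,"claw": 255}
    - {"tx": -0.15,"ty": -0.25,"tz": 12.5,"ax": 0,"ay": 0,"az": 0,"claw": 255}
    - {"tx": -0.15,"ty": -0.25,"tz": 14.4,"ax": 0,"ay": 0,"az": 0,"claw": 255}

```text
time: 7.08
eef_pos: [542.3, -101.9, 162.5]
tcp_rot: [-0.001, 0.132, 0.991, -0.001]
contact_force: [-0.1, 0.2, -0.5]
grip_width: 14.7
finger_force: 39.7
```

Request:
drive_tool:
  commands:
    - {"tx": 0,"ty": 0,"tz": 0,"ax": 0,"ay": 0,"az": 0,"claw": 255}
    - {"tx": 0,"ty": 0,"tz": 0,"ax": 0,"ay": 0,"az": 0,"claw": 255}
    - {"tx": 0,"ty": 0,"tz": -4,"ax": 0,"ay": 0,"az": 0,"claw": 255}
    - {"tx": 0,"ty": 0,"tz": -8,"ax": 0,"ay": 0,"az": 0,"claw": 255}
    - {"tx": 0,"ty": 0,"tz": -8,"ax": 0,"ay": 0,"az": 0,"claw": 255}

```text
time: 7.7
eef_pos: [545.1, -100.6, 248.6]
tcp_rot: [0.003, 0.131, 0.991, 0.0]
contact_force: [0.1, 0.5, -0.8]
grip_width: 14.5
finger_force: 39.8
```

```bash
python3 - <<'E'
from m import *
go((543.5,-97.5,165))
p=r.camera("scene")
P,v,u=cloud(p);z=P[:,2]
m=(np.hypot(*(P[:,:2]-[544,-98]).T)<50)&(z>103)&(z<113);print("rim",np.round(circ(P[m],26.5)[0],1),m.sum())
E
```

```text
t 7.7 pos [ 545.1 -100.6  248.6] F [ 0.1  0.5 -0.8] w 14.5 ff 39.8 yaw 75.0 turn [ 0.002  0.006 -0.001]
-> (543.5, -97.5, 165) cm [0.29 0.24 8.35]
rim [544.7 -94.4] 105
```

Request:
drive_tool:
  commands:
    - {"tx": 0.15,"ty": 0.3,"tz": 0.5,"ax": 0,"ay": 0,"az": 0,"claw": 255}
    - {"tx": 0.15,"ty": 0.3,"tz": 4.2,"ax": 0,"ay": 0,"az": 0,"claw": 255}
    - {"tx": 0.15,"ty": 0.3,"tz": 8.2,"ax": 0,"ay": 0,"az": 0,"claw": 255}
    - {"tx": 0.15,"ty": 0.3,"tz": 8.2,"ax": 0,"ay": 0,"az": 0,"claw": 255}
    - {"tx": 0.15,"ty": 0.3,"tz": 8.2,"ax": 0,"ay": 0,"az": 0,"claw": 255}

```text
time: 8.38
eef_pos: [543.2, -96.7, 163.8]
tcp_rot: [0.0, 0.131, 0.991, -0.0]
contact_force: [-0.0, 0.1, -0.2]
grip_width: 14.2
finger_force: 39.7
```

Request:
drive_tool:
  commands:
    - {"tx": 0,"ty": 0,"tz": -4,"ax": 0,"ay": 0,"az": 0,"claw": 255}
    - {"tx": 0,"ty": 0,"tz": -8,"ax": 0,"ay": 0,"az": 0,"claw": 255}
    - {"tx": 0,"ty": 0,"tz": -8.2,"ax": 0,"ay": 0,"az": 0,"claw": 255}
    - {"tx": 0,"ty": 0,"tz": -8.2,"ax": 0,"ay": 0,"az": 0,"claw": 255}
    - {"tx": 0,"ty": 0,"tz": -8.2,"ax": 0,"ay": 0,"az": 0,"claw": 255}

```text
time: 9.0
eef_pos: [542.6, -96.4, 244.4]
tcp_rot: [-0.0, 0.131, 0.991, -0.0]
contact_force: [-0.9, -0.3, -1.0]
grip_width: 14.6
finger_force: 39.8
```

Request:
drive_tool:
  commands:
    - {"tx": 0,"ty": 0,"tz": 4,"ax": 0,"ay": 0,"az": 0,"claw": 255}
    - {"tx": 0,"ty": 0,"tz": 8.2,"ax": 0,"ay": 0,"az": 0,"claw": 255}
    - {"tx": 0,"ty": 0,"tz": 8.2,"ax": 0,"ay": 0,"az": 0,"claw": 255}
    - {"tx": 0,"ty": 0,"tz": 8.2,"ax": 0,"ay": 0,"az": 0,"claw": 255}
    - {"tx": 0,"ty": 0,"tz": 8.2,"ax": 0,"ay": 0,"az": 0,"claw": 255}

```text
time: 9.62
eef_pos: [543.7, -96.7, 164.4]
tcp_rot: [0.001, 0.131, 0.991, 0.0]
contact_force: [-0.1, -0.1, -0.4]
grip_width: 14.8
finger_force: 39.7
```

Request:
drive_tool:
  commands:
    - {"tx": 0,"ty": 0,"tz": -4,"ax": 0,"ay": 0,"az": 0,"claw": 255}
    - {"tx": 0,"ty": 0,"tz": -8.5,"ax": 0,"ay": 0,"az": 0,"claw": 255}
    - {"tx": 0,"ty": 0,"tz": -13,"ax": 0,"ay": 0,"az": 0,"claw": 255}
    - {"tx": 0,"ty": 0,"tz": -15,"ax": 0,"ay": 0,"az": 0,"claw": 255}
    - {"tx": -0.5,"ty": -2,"tz": -15,"ax": 0,"ay": 0,"az": 0,"claw": 255}

```text
time: 10.25
eef_pos: [543.6, -116.3, 315.8]
tcp_rot: [0.002, 0.129, 0.992, 0.001]
contact_force: [0.0, -0.2, -1.7]
grip_width: 14.8
finger_force: 39.8
```

Request:
drive_tool:
  commands:
    - {"tx": -1.5,"ty": -6,"tz": 0,"ax": 0,"ay": 0,"az": 0,"claw": 255}
    - {"tx": -2.7,"ty": -11,"tz": 0,"ax": 0,"ay": 0,"az": 0,"claw": 255}
    - {"tx": -3.9,"ty": -16,"tz": 0,"ax": 0,"ay": 0,"az": 0,"claw": 255}
    - {"tx": -4.9,"ty": -19.5,"tz": 0,"ax": 0,"ay": 0,"az": 0,"claw": 255}
    - {"tx": -5,"ty": -20.1,"tz": 0,"ax": 0,"ay": 0,"az": 0,"claw": 255}

```text
time: 10.88
eef_pos: [538.0, -327.0, 313.9]
tcp_rot: [0.0, 0.132, 0.991, -0.001]
contact_force: [-0.9, 0.4, -1.2]
grip_width: 14.6
finger_force: 39.7
```

Request:
drive_tool:
  commands:
    - {"tx": 0,"ty": 0,"tz": 0,"ax": 0,"ay": 0,"az": 0,"claw": 255}
    - {"tx": 0,"ty": 0,"tz": 0,"ax": 0,"ay": 0,"az": 0,"claw": 255}
    - {"tx": 0,"ty": 0,"tz": 0,"ax": 0,"ay": 0,"az": 0,"claw": 255}
    - {"tx": 0,"ty": 0,"tz": 0,"ax": 0,"ay": 0,"az": 0,"claw": 255}
    - {"tx": 0,"ty": 0,"tz": 0,"ax": 0,"ay": 0,"az": 0,"claw": 255}

```text
time: 11.5
eef_pos: [538.9, -324.0, 313.0]
tcp_rot: [0.0, 0.13, 0.991, -0.0]
contact_force: [0.1, -0.9, -0.6]
grip_width: 14.6
finger_force: 39.8
```

```bash
python3 - <<'E'
from m import *
go((539.4,-324.1,310),(539.4,-324.1,161.8))
p=r.camera("scene")
P,v,u=cloud(p);z=P[:,2]
hsv=cv2.cvtColor(p["frame"],cv2.COLOR_BGR2HSV)[v,u]
near=np.hypot(*(P[:,:2]-[541,-324]).T)<60
m=near&(z>250)&(hsv[:,0]>100)&(hsv[:,0]<125)&(hsv[:,1]>120);Q=P[m]
zc=np.median(Q[:,2]);Q=Q[abs(Q[:,2]-zc)<8];(c,rad)=cv2.minEnclosingCircle(Q[:,:2].astype(np.float32));print("collar",np.round(c,1),round(rad,1),zc,len(Q))
m=near&(z>127)&(z<142);print("tube rim",np.round(circ(P[m],29)[0],1),circ(P[m],29)[1],m.sum())
(c,rad)=cv2.minEnclosingCircle(P[m][:,:2].astype(np.float32));print(" enc",np.round(c,1),round(rad,1))
m=(np.hypot(*(P[:,:2]-[544,-98]).T)<50)&(z>103)&(z<113);print("rim",np.round(circ(P[m],26.5)[0],1),m.sum())
E
```

```text
t 11.5 pos [ 538.9 -324.   313. ] F [ 0.1 -0.9 -0.6] w 14.6 ff 39.8 yaw 75.0 turn [0. 0. 0.]
-> (539.4, -324.1, 310) cm [-0.05  0.    0.3 ]
-> (539.4, -324.1, 161.8) cm [-0.05  0.   15.12]
collar [ 541.6 -323.5] 37.8 289.6102567463671 542
tube rim [ 542.6 -324.7] 1.803601961132309 152
 enc [ 543.1 -325. ] 31.5
rim [546.6 -95.7] 107
```

Request:
drive_tool:
  commands:
    - {"tx": -0.08,"ty": 0,"tz": 3,"ax": 0,"ay": 0,"az": 0,"claw": 255}
    - {"tx": -0.08,"ty": 0,"tz": 6,"ax": 0,"ay": 0,"az": 0,"claw": 255}
    - {"tx": -0.08,"ty": 0,"tz": 9,"ax": 0,"ay": 0,"az": 0,"claw": 255}
    - {"tx": -0.08,"ty": 0,"tz": 11.5,"ax": 0,"ay": 0,"az": 0,"claw": 255}
    - {"tx": -0.08,"ty": 0,"tz": 12.5,"ax": 0,"ay": 0,"az": 0,"claw": 255}

```text
time: 12.18
eef_pos: [539.2, -324.1, 186.7]
tcp_rot: [-0.001, 0.131, 0.991, 0.0]
contact_force: [-0.8, -1.0, -0.6]
grip_width: 14.4
finger_force: 39.8
```

Request:
drive_tool:
  commands:
    - {"tx": 0,"ty": 0,"tz": 0.8,"ax": 0,"ay": 0,"az": 0,"claw": 255}
    - {"tx": 0,"ty": 0,"tz": 1.6,"ax": 0,"ay": 0,"az": 0,"claw": 255}
    - {"tx": 0,"ty": 0,"tz": 2.2,"ax": 0,"ay": 0,"az": 0,"claw": 255}
    - {"tx": 0,"ty": 0,"tz": 2.5,"ax": 0,"ay": 0,"az": 0,"claw": 255}
    - {"tx": 0,"ty": 0,"tz": 2.6,"ax": 0,"ay": 0,"az": 0,"claw": 255}

```text
time: 12.8
eef_pos: [539.6, -324.5, 161.9]
tcp_rot: [0.0, 0.131, 0.991, -0.0]
contact_force: [-0.0, -0.6, 2.8]
grip_width: 14.2
finger_force: 40.2
```

```bash
python3 -c "
from h import *
go((539.4,-324.1,161.8))"
```

```text
t 12.8 pos [ 539.6 -324.5  161.9] F [-0.  -0.6  2.8] w 14.2 ff 40.2 yaw 75.0 turn [-0.  0. -0.]
-> (539.4, -324.1, 161.8) cm [0.03 0.03 0.01]
```

Request:
drive_tool:
  commands:
    - {"tx": 0,"ty": 0,"tz": 0.05,"ax": 0,"ay": 0,"az": 0,"claw": 200}
    - {"tx": 0,"ty": 0,"tz": 0.05,"ax": 0,"ay": 0,"az": 0,"claw": 100}
    - {"tx": 0,"ty": 0,"tz": 0.05,"ax": 0,"ay": 0,"az": 0,"claw": 0}
    - {"tx": 0,"ty": 0,"tz": 0,"ax": 0,"ay": 0,"az": 0,"claw": 0}
    - {"tx": 0,"ty": 0,"tz": 0,"ax": 0,"ay": 0,"az": 0,"claw": 0}
  force: 30

```text
time: 13.42
eef_pos: [539.6, -324.4, 162.0]
tcp_rot: [0.0, 0.131, 0.991, -0.0]
contact_force: [0.6, 0.1, 0.0]
grip_width: 85.0
finger_force: 0.0
```

Request:
drive_tool:
  commands:
    - {"tx": 0,"ty": 0,"tz": 0,"ax": 0,"ay": 0,"az": 0,"claw": 0}
    - {"tx": 0,"ty": 0,"tz": -3,"ax": 0,"ay": 0,"az": 0,"claw": 0}
    - {"tx": 0,"ty": 0,"tz": -7,"ax": 0,"ay": 0,"az": 0,"claw": 0}
    - {"tx": 0,"ty": 0,"tz": -11,"ax": 0,"ay": 0,"az": 0,"claw": 0}
    - {"tx": 0.5,"ty": 2,"tz": -12,"ax": 0,"ay": 0,"az": 0,"claw": 0}

```text
time: 14.05
eef_pos: [540.0, -305.4, 284.5]
tcp_rot: [0.002, 0.132, 0.991, -0.001]
contact_force: [-1.0, 0.5, -0.9]
grip_width: 85.3
finger_force: 0.0
```

```bash
python3 - <<'E'
from m import *
go((544,-98,230),(544,-98,66))
p=r.camera("scene")
P,v,u=cloud(p);z=P[:,2]
hsv=cv2.cvtColor(p["frame"],cv2.COLOR_BGR2HSV)[v,u]
m=(np.hypot(*(P[:,:2]-[541,-324]).T)<60)&(abs(z-139)<8)&(hsv[:,1]>120);Q=P[m]
(c,rad)=cv2.minEnclosingCircle(Q[:,:2].astype(np.float32));print("collar",np.round(c,1),round(rad,1),np.median(Q[:,2]),len(Q))
m=(np.hypot(*(P[:,:2]-[541,-324]).T)<60)&(z>160)&(z<230)&(hsv[:,0]>100)&(hsv[:,0]<125)&(hsv[:,1]>120);print("handle",np.round(P[m].mean(0),1),P[m][:,2].max(),m.sum())
m=(np.hypot(*(P[:,:2]-[544,-98]).T)<50)&(z>103)&(z<113);print("rim",np.round(circ(P[m],26.5)[0],1),m.sum())
cv2.imwrite("pics/home.png",cv2.resize(p["frame"][130:310,130:310],(540,540),interpolation=cv2.INTER_CUBIC))
E
```

```text
t 14.05 pos [ 540.  -305.4  284.5] F [-1.   0.5 -0.9] w 85.3 ff 0.0 yaw 74.9 turn [-0.001  0.003 -0.002]
-> (544, -98, 230) cm [ 5.05 20.13  5.41]
-> (544, -98, 66) cm [ 5.1  20.15 21.81]
collar [ 542.8 -323. ] 37.6 137.7345181697558 489
handle [ 546.3 -325.2  190.8] 216.2766855659155 149
rim [547.  -96.1] 110
```

View pics/home.png

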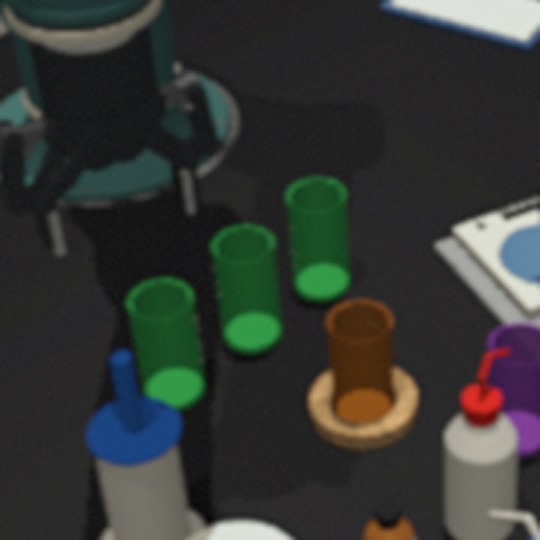

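The brush is home: collar level at crop (135,430), let go. Next is the beaker, at crop (360,320).

Request:
drive_tool:
  commands:
    - {"tx": 1.3,"ty": 5,"tz": 1,"ax": 0,"ay": 0,"az": 0,"claw": 0}
    - {"tx": 2.6,"ty": 10.5,"tz": 3,"ax": 0,"ay": 0,"az": 0,"claw": 0}
    - {"tx": 4,"ty": 16,"tz": 6,"ax": 0,"ay": 0,"az": 0,"claw": 0}
    - {"tx": 4.9,"ty": 19.5,"tz": 9,"ax": 0,"ay": 0,"az": 0,"claw": 0}
    - {"tx": 5.1,"ty": 20.2,"tz": 9.5,"ax": 0,"ay": 0,"az": 0,"claw": 0}

```text
time: 14.72
eef_pos: [542.1, -92.5, 185.0]
tcp_rot: [-0.002, 0.129, 0.992, 0.0]
contact_force: [0.2, 0.0, 0.8]
grip_width: 85.4
finger_force: 0.0
```

Request:
drive_tool:
  commands:
    - {"tx": 0,"ty": 0,"tz": 0,"ax": 0,"ay": 0,"az": 0,"claw": 0}
    - {"tx": 0,"ty": 0,"tz": 0,"ax": 0,"ay": 0,"az": 0,"claw": 0}
    - {"tx": 0,"ty": 0,"tz": 2,"ax": 0,"ay": 0,"az": 0,"claw": 0}
    - {"tx": 0,"ty": 0,"tz": 4,"ax": 0,"ay": 0,"az": 0,"claw": 0}
    - {"tx": 0,"ty": 0,"tz": 4,"ax": 0,"ay": 0,"az": 0,"claw": 0}

```text
time: 15.35
eef_pos: [542.5, -96.6, 146.5]
tcp_rot: [-0.001, 0.131, 0.991, -0.0]
contact_force: [0.0, -0.2, -0.1]
grip_width: 85.6
finger_force: 0.0
```

```bash
python3 -c "
from h import *
go((544,-97,60))"
```

```text
t 15.35 pos [542.5 -96.6 146.5] F [ 0.  -0.2 -0.1] w 85.6 ff 0.0 yaw 74.9 turn [-0.001 -0.001 -0.002]
-> (544, -97, 60) cm [-0.17  0.    8.65]
```

Request:
drive_tool:
  commands:
    - {"tx": -0.17,"ty": 0,"tz": 2,"ax": 0,"ay": 0,"az": 0,"claw": 0}
    - {"tx": -0.17,"ty": 0,"tz": 5,"ax": 0,"ay": 0,"az": 0,"claw": 0}
    - {"tx": -0.17,"ty": 0,"tz": 7.5,"ax": 0,"ay": 0,"az": 0,"claw": 0}
    - {"tx": -0.17,"ty": 0,"tz": 8.6,"ax": 0,"ay": 0,"az": 0,"claw": 0}
    - {"tx": -0.17,"ty": 0,"tz": 8.6,"ax": 0,"ay": 0,"az": 0,"claw": 20}

```text
time: 15.98
eef_pos: [544.8, -96.4, 61.3]
tcp_rot: [0.0, 0.131, 0.991, -0.0]
contact_force: [0.2, -0.2, 0.0]
grip_width: 78.7
finger_force: 0.0
```

Request:
drive_tool:
  commands:
    - {"tx": 0,"ty": 0,"tz": 0,"ax": 0,"ay": 0,"az": 0,"claw": 45}
    - {"tx": 0,"ty": 0,"tz": 0,"ax": 0,"ay": 0,"az": 0,"claw": 65}
    - {"tx": 0,"ty": 0,"tz": 0,"ax": 0,"ay": 0,"az": 0,"claw": 85}
    - {"tx": 0,"ty": 0,"tz": 0,"ax": 0,"ay": 0,"az": 0,"claw": 120}
    - {"tx": 0,"ty": 0,"tz": 0,"ax": 0,"ay": 0,"az": 0,"claw": 255}
  force: 30

```text
time: 16.6
eef_pos: [545.1, -96.3, 61.5]
tcp_rot: [0.001, 0.131, 0.991, -0.0]
contact_force: [-0.6, -2.2, 7.5]
grip_width: 54.4
finger_force: 30.7
```

```bash
python3 - <<'E'
from m import *
go()
p=r.camera("scene")
P,v,u=cloud(p);z=P[:,2]
m=(np.hypot(*(P[:,:2]-[544,-98]).T)<50)&(z>103)&(z<113);print("rim",np.round(circ(P[m],26.5)[0],1),m.sum())
cv2.imwrite("pics/grip.png",cv2.resize(p["frame"][180:300,190:310],(480,480),interpolation=cv2.INTER_CUBIC))
E
```

```text
t 16.6 pos [545.1 -96.3  61.5] F [-0.6 -2.2  7.5] w 54.4 ff 30.7 yaw 75.0 turn [-0.     0.001 -0.   ]
rim [547.4 -95. ] 136
```

View pics/grip.png

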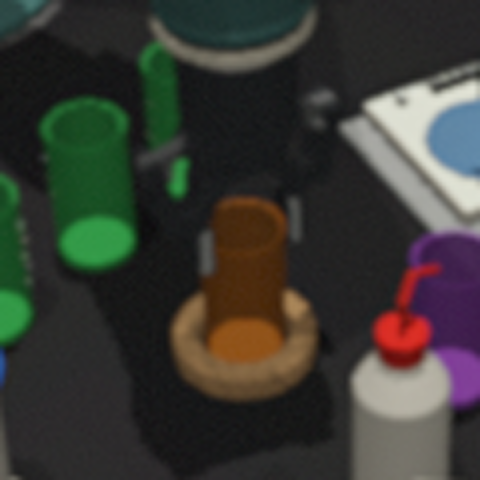

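The beaker is gripped on both sides at crop (205,250) and (295,215). I'll lift it gently and carry it to 40 mm in front of the vee.

Request:
drive_tool:
  commands:
    - {"tx": 0,"ty": 0,"tz": -1,"ax": 0,"ay": 0,"az": 0,"claw": 255}
    - {"tx": 0,"ty": 0,"tz": -3,"ax": 0,"ay": 0,"az": 0,"claw": 255}
    - {"tx": 0,"ty": 0,"tz": -5,"ax": 0,"ay": 0,"az": 0,"claw": 255}
    - {"tx": 2,"ty": 0,"tz": -6,"ax": 0,"ay": 0,"az": 0,"claw": 255}
    - {"tx": 5,"ty": 1,"tz": -6,"ax": 0,"ay": 0,"az": 0,"claw": 255}

```text
time: 17.27
eef_pos: [498.8, -73.8, 121.9]
tcp_rot: [0.001, 0.131, 0.991, -0.0]
contact_force: [0.1, -0.1, -2.2]
grip_width: 54.2
finger_force: 32.7
```

Request:
drive_tool:
  commands:
    - {"tx": 3,"ty": 2,"tz": 0,"ax": 0,"ay": 0,"az": 0,"claw": 255}
    - {"tx": 6,"ty": 5.5,"tz": 0,"ax": 0,"ay": 0,"az": 0,"claw": 255}
    - {"tx": 7.5,"ty": 9.5,"tz": 0,"ax": 0,"ay": 0,"az": 0,"claw": 255}
    - {"tx": 7.5,"ty": 13.5,"tz": 0,"ax": 0,"ay": 0,"az": 0,"claw": 255}
    - {"tx": 7.5,"ty": 17,"tz": 0,"ax": 0,"ay": 0,"az": 0,"claw": 255}

```text
time: 17.9
eef_pos: [470.5, 112.0, 121.5]
tcp_rot: [0.0, 0.13, 0.991, 0.0]
contact_force: [1.0, 0.3, -1.7]
grip_width: 53.9
finger_force: 32.7
```

```bash
python3 -c "
from h import *
go((487.9,175.1,121))"
```

```text
t 17.9 pos [470.5 112.  121.5] F [ 1.   0.3 -1.7] w 53.9 ff 32.7 yaw 75.0 turn [0.001 0.    0.001]
-> (487.9, 175.1, 121) cm [-0.05  6.55  0.06]
```

Request:
drive_tool:
  commands:
    - {"tx": 0,"ty": 2.5,"tz": 0,"ax": 0,"ay": 0,"az": 0,"claw": 255}
    - {"tx": 0,"ty": 5,"tz": 0,"ax": 0,"ay": 0,"az": 0,"claw": 255}
    - {"tx": 0,"ty": 6.4,"tz": 0,"ax": 0,"ay": 0,"az": 0,"claw": 255}
    - {"tx": 0,"ty": 6.4,"tz": 0,"ax": 0,"ay": 0,"az": 0,"claw": 255}
    - {"tx": 0,"ty": 6.4,"tz": 0,"ax": 0,"ay": 0,"az": 0,"claw": 255}

```text
time: 18.52
eef_pos: [486.9, 171.1, 120.9]
tcp_rot: [-0.0, 0.131, 0.991, -0.0]
contact_force: [0.7, -0.3, -2.0]
grip_width: 54.1
finger_force: 32.7
```

```bash
python3 - <<'E'
from m import *
go((487.9,175.1,121),(487.9,175.1,89))
e=r.read_state()["eef_pos"][:2]
S=np.array([[.966,-.259],[.259,.966]])
p=r.camera("scene")
o=np.array([526.5,164.7])+[2.7,.5]
st=lambda P:(P[:,:2]-o)@S.T
P,v,u=cloud(p);z=P[:,2];hsv=cv2.cvtColor(p["frame"],cv2.COLOR_BGR2HSV)[v,u]
near=np.hypot(*(P[:,:2]-e-[2.7,.5]).T)<45
m=near&(z>162)&(z<174);c=circ(P[m],26.5);print("beaker rim",np.round(c[0],1),m.sum(),"minus tcp",np.round(c[0]-e,1),"stand",np.round(S@(c[0]-o),1),"med z",np.median(z[m]))
q=st(P)
red=(abs(q[:,0]-35)<30)&(abs(q[:,1])<50)&(z>80)&(z<140)&((hsv[:,0]<8)|(hsv[:,0]>172))&(hsv[:,1]>120)
print("red stand y",np.round(np.percentile(q[red][:,1],[1,50,99]),1),"x",np.round(np.percentile(q[red][:,0],[1,50,99]),1),"z",np.round(np.percentile(z[red],[1,99])),red.sum())
m=(z>150)&(z<420)&(abs(q[:,0]-145)<25)&(abs(q[:,1])<25);print("rod stand",np.round(np.median(q[m],0),1),m.sum())
m=(abs(z-10)<4)&(q[:,0]>-100)&(q[:,0]<180)&(abs(q[:,1])<100);R=cv2.minAreaRect(q[m].astype(np.float32));print("plate",np.round(np.percentile(q[m],[.5,99.5],axis=0),1))
f=p["frame"][140:290,250:400]
cv2.imwrite("pics/jaw.png",cv2.resize(f,(600,600),interpolation=cv2.INTER_CUBIC))
E
```

```text
t 18.52 pos [486.9 171.1 120.9] F [ 0.7 -0.3 -2. ] w 54.1 ff 32.7 yaw 74.9 turn [-0.    -0.    -0.001]
-> (487.9, 175.1, 121) cm [ 0.01  0.41 -0.01]
-> (487.9, 175.1, 89) cm [0.01 0.42 3.19]
beaker rim [489.4 172.4] 121 minus tcp [2.5 1.3] stand [-40.3  -3.3] med z 166.6191865294037
red stand y [-27.3  -4.4  26.8] x [20.9 37.1 46. ] z [ 98. 130.] 124
rod stand [148.9  -1.5] 452
plate [[-79.3 -78.5]
 [171.8  79.3]]
```

View pics/jaw.png

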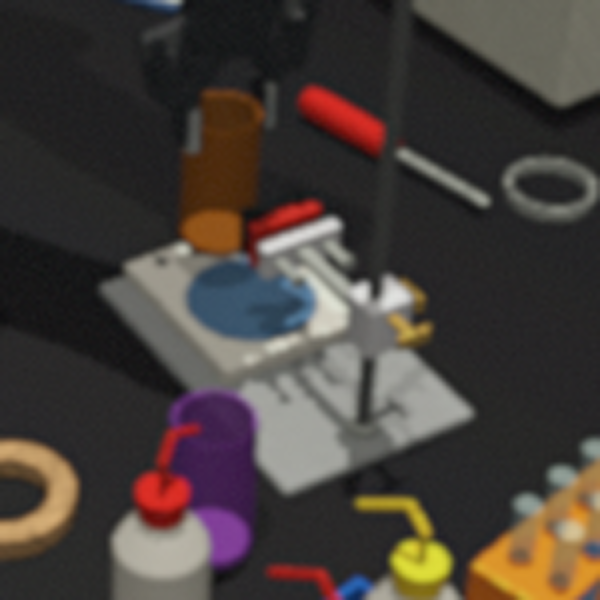

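The beaker hangs upright in front of the vee, its bottom at crop (212,230) and the jaw at (285,230). It is about 3.5 mm low in stand y. I'll correct that and lower it.

Request:
drive_tool:
  commands:
    - {"tx": 0,"ty": 0.35,"tz": 0.5,"ax": 0,"ay": 0,"az": 0,"claw": 255}
    - {"tx": 0,"ty": 0.35,"tz": 1.5,"ax": 0,"ay": 0,"az": 0,"claw": 255}
    - {"tx": 0,"ty": 0.35,"tz": 2.4,"ax": 0,"ay": 0,"az": 0,"claw": 255}
    - {"tx": 0,"ty": 0.35,"tz": 2.9,"ax": 0,"ay": 0,"az": 0,"claw": 255}
    - {"tx": 0,"ty": 0.35,"tz": 3.1,"ax": 0,"ay": 0,"az": 0,"claw": 255}

```text
time: 19.2
eef_pos: [487.8, 175.3, 89.4]
tcp_rot: [-0.0, 0.131, 0.991, -0.0]
contact_force: [-0.1, 0.8, -1.2]
grip_width: 54.3
finger_force: 32.7
```

Request:
drive_tool:
  commands:
    - {"tx": 0,"ty": 0,"tz": 0,"ax": 0,"ay": 0,"az": 0,"claw": 255}
    - {"tx": 0,"ty": 0,"tz": 0.05,"ax": 0,"ay": 0,"az": 0,"claw": 255}
    - {"tx": 0,"ty": 0,"tz": 0.1,"ax": 0,"ay": 0,"az": 0,"claw": 255}
    - {"tx": 0,"ty": 0,"tz": 0.15,"ax": 0,"ay": 0,"az": 0,"claw": 255}
    - {"tx": 0,"ty": 0,"tz": 0.15,"ax": 0,"ay": 0,"az": 0,"claw": 255}

```text
time: 19.82
eef_pos: [487.9, 175.5, 88.4]
tcp_rot: [0.0, 0.131, 0.991, -0.0]
contact_force: [0.6, 0.7, -2.0]
grip_width: 54.0
finger_force: 32.7
```

```bash
python3 -c "
from h import *
go((526.5,164.7,87.5))"
```

```text
t 19.82 pos [487.9 175.5  88.4] F [ 0.6  0.7 -2. ] w 54.0 ff 32.7 yaw 75.0 turn [-0.  0. -0.]
-> (526.5, 164.7, 87.5) cm [-4.01 -0.04  0.09]
```

Request:
drive_tool:
  commands:
    - {"tx": 0,"ty": 0,"tz": 0.03,"ax": 0,"ay": 0,"az": 0,"claw": 255}
    - {"tx": 0,"ty": 0,"tz": 0.06,"ax": 0,"ay": 0,"az": 0,"claw": 255}
    - {"tx": 0,"ty": 0,"tz": 0.08,"ax": 0,"ay": 0,"az": 0,"claw": 255}
    - {"tx": 0,"ty": 0,"tz": 0.1,"ax": 0,"ay": 0,"az": 0,"claw": 255}
    - {"tx": 0,"ty": 0,"tz": 0.1,"ax": 0,"ay": 0,"az": 0,"claw": 255}

```text
time: 20.45
eef_pos: [488.1, 175.4, 87.6]
tcp_rot: [0.0, 0.131, 0.991, 0.0]
contact_force: [-0.9, -1.4, 5.2]
grip_width: 54.2
finger_force: 33.3
```

Request:
drive_tool:
  commands:
    - {"tx": -0.5,"ty": 0,"tz": 0,"ax": 0,"ay": 0,"az": 0,"claw": 255}
    - {"tx": -1.2,"ty": 0,"tz": 0,"ax": 0,"ay": 0,"az": 0,"claw": 255}
    - {"tx": -1.9,"ty": 0,"tz": 0,"ax": 0,"ay": 0,"az": 0,"claw": 255}
    - {"tx": -2.4,"ty": 0,"tz": 0,"ax": 0,"ay": 0,"az": 0,"claw": 255}
    - {"tx": -2.6,"ty": 0,"tz": 0,"ax": 0,"ay": 0,"az": 0,"claw": 255}

```text
time: 21.08
eef_pos: [513.4, 168.6, 87.5]
tcp_rot: [0.0, 0.131, 0.991, -0.0]
contact_force: [-3.9, -2.1, 11.9]
grip_width: 54.2
finger_force: 33.6
```

```bash
python3 - <<'E'
from m import *
go((526.5,164.7,87.5))
e=r.read_state()["eef_pos"][:2]
S=np.array([[.966,-.259],[.259,.966]]);o=np.array([526.5,164.7])+[2.7,.5]
p=r.camera("scene");P,v,u=cloud(p);z=P[:,2];hsv=cv2.cvtColor(p["frame"],cv2.COLOR_BGR2HSV)[v,u]
q=(P[:,:2]-o)@S.T
m=(np.hypot(*(P[:,:2]-e-[2.7,.5]).T)<40)&(z>129)&(z<141)&(hsv[:,0]>5)&(hsv[:,0]<22)&(hsv[:,1]>100);c=circ(P[m],26.5);print("beaker rim",m.sum(),"minus tcp",np.round(c[0]-e,1),"stand",np.round(S@(c[0]-o),1),np.median(z[m]),round(c[1],1))
red=(abs(q[:,0]-35)<30)&(abs(q[:,1])<50)&(z>80)&(z<140)&((hsv[:,0]<4)|(hsv[:,0]>172))&(hsv[:,1]>150)
print("red stand y",np.round(np.percentile(q[red][:,1],[1,50,99]),1),red.sum())
E
```

```text
t 21.07 pos [513.4 168.6  87.5] F [-3.9 -2.1 11.9] w 54.2 ff 33.6 yaw 75.0 turn [-0.  0. -0.]
-> (526.5, 164.7, 87.5) cm [-1.36 -0.04 -0.  ]
beaker rim 78 minus tcp [2.4 2. ] stand [-14.3   1.7] 132.6957749994662 2.2
red stand y [-27.9  -5.3  27.9] 112
```

Request:
drive_tool:
  commands:
    - {"tx": 0,"ty": 0,"tz": -0.05,"ax": 0,"ay": 0,"az": 0,"claw": 255}
    - {"tx": -0.2,"ty": 0,"tz": -0.05,"ax": 0,"ay": 0,"az": 0,"claw": 255}
    - {"tx": -0.4,"ty": 0,"tz": -0.05,"ax": 0,"ay": 0,"az": 0,"claw": 255}
    - {"tx": -0.6,"ty": 0,"tz": -0.05,"ax": 0,"ay": 0,"az": 0,"claw": 255}
    - {"tx": -0.6,"ty": 0,"tz": -0.05,"ax": 0,"ay": 0,"az": 0,"claw": 255}

```text
time: 21.75
eef_pos: [518.9, 167.1, 87.8]
tcp_rot: [0.0, 0.131, 0.991, -0.0]
contact_force: [0.1, -0.1, -2.0]
grip_width: 54.1
finger_force: 32.2
```

```bash
python3 -c "
from h import *
go((526.5,164.7,87.5))
F=r.read_state()['contact_force'];print('push stand x,y',F[0]*.966-F[1]*.259,F[0]*.259+F[1]*.966)"
```

```text
t 21.75 pos [518.9 167.1  87.8] F [ 0.1 -0.1 -2. ] w 54.1 ff 32.2 yaw 75.0 turn [-0.  0. -0.]
-> (526.5, 164.7, 87.5) cm [-0.79 -0.04  0.03]
push stand x,y 0.14080520715210332 -0.10968081501720339
```

Request:
drive_tool:
  commands:
    - {"tx": -0.1,"ty": 0,"tz": 0,"ax": 0,"ay": 0,"az": 0,"claw": 255}
    - {"tx": -0.2,"ty": 0,"tz": 0,"ax": 0,"ay": 0,"az": 0,"claw": 255}
    - {"tx": -0.3,"ty": 0,"tz": 0,"ax": 0,"ay": 0,"az": 0,"claw": 255}
    - {"tx": -0.4,"ty": 0,"tz": 0,"ax": 0,"ay": 0,"az": 0,"claw": 255}
    - {"tx": -0.4,"ty": 0,"tz": 0,"ax": 0,"ay": 0,"az": 0,"claw": 255}

```text
time: 22.38
eef_pos: [522.7, 166.1, 87.9]
tcp_rot: [0.0, 0.131, 0.991, -0.0]
contact_force: [-0.6, 0.3, -1.8]
grip_width: 53.8
finger_force: 32.2
```

```bash
python3 -c "
from h import *
go((526.5,164.7,87.5))
F=r.read_state()['contact_force'];print('push stand x,y',F[0]*.966-F[1]*.259,F[0]*.259+F[1]*.966,r.read_state()['wrist_torque'])"
```

```text
t 22.38 pos [522.7 166.1  87.9] F [-0.6  0.3 -1.8] w 53.8 ff 32.2 yaw 75.0 turn [-0.  0. -0.]
-> (526.5, 164.7, 87.5) cm [-0.4  -0.04  0.04]
push stand x,y -0.6673104579219239 0.14395813185323286 [ 0.02041978 -0.01016372 -0.02522853]
```

Request:
drive_tool:
  commands:
    - {"tx": -0.1,"ty": 0,"tz": 0,"ax": 0,"ay": 0,"az": 0,"claw": 255}
    - {"tx": -0.2,"ty": 0,"tz": 0,"ax": 0,"ay": 0,"az": 0,"claw": 255}
    - {"tx": -0.3,"ty": 0,"tz": 0,"ax": 0,"ay": 0,"az": 0,"claw": 255}
    - {"tx": -0.3,"ty": 0,"tz": 0,"ax": 0,"ay": 0,"az": 0,"claw": 255}
    - {"tx": -0.3,"ty": 0,"tz": 0,"ax": 0,"ay": 0,"az": 0,"claw": 255}

```text
time: 23.0
eef_pos: [525.5, 165.4, 87.8]
tcp_rot: [-0.0, 0.13, 0.991, -0.0]
contact_force: [-2.2, -0.4, -1.2]
grip_width: 54.3
finger_force: 32.3
```

```bash
python3 -c "
from h import *
go((526.5,164.7,87.5))
F=r.read_state()['contact_force'];print('push stand x,y',F[0]*.966-F[1]*.259,F[0]*.259+F[1]*.966,r.read_state()['wrist_torque'])"
```

```text
t 23.0 pos [525.5 165.4  87.8] F [-2.2 -0.4 -1.2] w 54.3 ff 32.3 yaw 75.0 turn [-0. -0.  0.]
-> (526.5, 164.7, 87.5) cm [-0.12 -0.04  0.03]
push stand x,y -2.01237975088574 -0.9248205099315954 [0.10897134 0.51279225 0.04453295]
```

Request:
drive_tool:
  commands:
    - {"tx": -0.1,"ty": -0.05,"tz": 0,"ax": 0,"ay": 0,"az": 0,"claw": 255}
    - {"tx": -0.2,"ty": -0.05,"tz": 0,"ax": 0,"ay": 0,"az": 0,"claw": 255}
    - {"tx": -0.25,"ty": -0.05,"tz": 0,"ax": 0,"ay": 0,"az": 0,"claw": 255}
    - {"tx": -0.25,"ty": -0.05,"tz": 0,"ax": 0,"ay": 0,"az": 0,"claw": 255}
    - {"tx": -0.25,"ty": -0.05,"tz": 0,"ax": 0,"ay": 0,"az": 0,"claw": 255}

```text
time: 23.62
eef_pos: [527.6, 164.5, 87.8]
tcp_rot: [-0.0, 0.13, 0.991, -0.0]
contact_force: [-5.8, 2.4, -0.6]
grip_width: 54.1
finger_force: 32.4
```

```bash
python3 -c "
from h import *
go((526.5,164.7,87.5))
F=r.read_state()['contact_force'];print('push stand x,y',F[0]*.966-F[1]*.259,F[0]*.259+F[1]*.966,r.read_state()['wrist_torque'])"
```

```text
t 23.62 pos [527.6 164.5  87.8] F [-5.8  2.4 -0.6] w 54.1 ff 32.4 yaw 75.0 turn [-0.    -0.001  0.   ]
-> (526.5, 164.7, 87.5) cm [ 0.11 -0.01  0.03]
push stand x,y -6.244397143162282 0.8367226008102537 [0.50975068 1.15459905 0.07306987]
```

Request:
drive_tool:
  commands:
    - {"tx": -0.05,"ty": 0,"tz": 0,"ax": 0,"ay": 0,"az": 0,"claw": 255}
    - {"tx": -0.1,"ty": 0,"tz": 0,"ax": 0,"ay": 0,"az": 0,"claw": 255}
    - {"tx": -0.1,"ty": 0,"tz": 0,"ax": 0,"ay": 0,"az": 0,"claw": 255}
    - {"tx": -0.1,"ty": 0,"tz": 0,"ax": 0,"ay": 0,"az": 0,"claw": 255}
    - {"tx": -0.1,"ty": 0,"tz": 0,"ax": 0,"ay": 0,"az": 0,"claw": 255}

```text
time: 24.25
eef_pos: [528.3, 164.3, 87.7]
tcp_rot: [-0.001, 0.13, 0.991, -0.0]
contact_force: [-6.9, 2.2, 0.0]
grip_width: 54.0
finger_force: 32.4
```

Request:
drive_tool:
  commands:
    - {"tx": 0,"ty": 0,"tz": 0,"ax": 0,"ay": 0,"az": 0,"claw": 255}
    - {"tx": 0,"ty": 0,"tz": 0,"ax": 0,"ay": 0,"az": 0,"claw": 255}
    - {"tx": 0,"ty": 0,"tz": 0,"ax": 0,"ay": 0,"az": 0,"claw": 255}
    - {"tx": 0,"ty": 0,"tz": 0,"ax": 0,"ay": 0,"az": 0,"claw": 255}
    - {"tx": 0,"ty": 0,"tz": 0,"ax": 0,"ay": 0,"az": 0,"claw": 255}

```text
time: 24.88
eef_pos: [528.3, 164.3, 87.7]
tcp_rot: [-0.001, 0.13, 0.991, -0.0]
contact_force: [-6.2, 2.2, -1.4]
grip_width: 54.2
finger_force: 32.4
```

```bash
python3 - <<'E'
from m import *
go()
s=r.read_state();F=s['contact_force'];print('push stand x,y',F[0]*.966-F[1]*.259,F[0]*.259+F[1]*.966)
p=r.camera("scene")
s=r.read_state();F=s['contact_force'];print('push stand x,y',F[0]*.966-F[1]*.259,F[0]*.259+F[1]*.966)
P,v,u=cloud(p);z=P[:,2];hsv=cv2.cvtColor(p["frame"],cv2.COLOR_BGR2HSV)[v,u]
m=(np.hypot(*(P[:,:2]-[541,-324]).T)<60)&(abs(z-139)<8)&(hsv[:,1]>120);Q=P[m]
(c,rad)=cv2.minEnclosingCircle(Q[:,:2].astype(np.float32));print("collar",np.round(c,1),round(rad,1),np.median(Q[:,2]))
cv2.imwrite("pics/final.png",cv2.resize(p["frame"][140:290,250:400],(600,600),interpolation=cv2.INTER_CUBIC))
E
```

```text
t 24.88 pos [528.3 164.3  87.7] F [-6.2  2.2 -1.4] w 54.2 ff 32.4 yaw 75.0 turn [-0.    -0.001  0.   ]
push stand x,y -6.524592325143537 0.5174201383956718
push stand x,y -6.253303460345136 1.7216205775022595
collar [ 542.2 -322.5] 37.7 137.64935982082318
```

View pics/final.png

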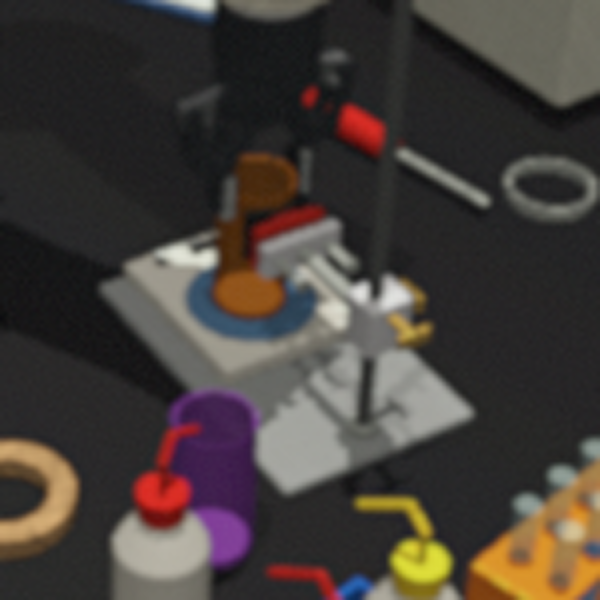

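The beaker stands upright on the blue disc at crop (248,290), pressed into the vee at about 6.5 N. A little more push, then I'll hand in.

Request:
drive_tool:
  commands:
    - {"tx": -0.03,"ty": 0,"tz": 0,"ax": 0,"ay": 0,"az": 0,"claw": 255}
    - {"tx": -0.07,"ty": 0,"tz": 0,"ax": 0,"ay": 0,"az": 0,"claw": 255}
    - {"tx": -0.07,"ty": 0,"tz": 0,"ax": 0,"ay": 0,"az": 0,"claw": 255}
    - {"tx": -0.07,"ty": 0,"tz": 0,"ax": 0,"ay": 0,"az": 0,"claw": 255}
    - {"tx": -0.07,"ty": 0,"tz": 0,"ax": 0,"ay": 0,"az": 0,"claw": 255}

```text
time: 25.55
eef_pos: [528.9, 164.1, 87.7]
tcp_rot: [-0.001, 0.13, 0.991, -0.0]
contact_force: [-6.8, 2.6, 0.2]
grip_width: 54.3
finger_force: 32.5
```

```bash
python3 - <<'E'
from h import *
go();F=r.read_state()['contact_force'];f=-(F[0]*.966-F[1]*.259);print(f)
if 6<f<10: print(r.hand_in())
E
```

```text
t 25.55 pos [528.9 164.1  87.7] F [-6.8  2.6  0.2] w 54.3 ff 32.5 yaw 75.0 turn [-0.    -0.001  0.   ]
7.232690600244468
the job is handed in; nothing more can be done
None
```

I brushed the beaker to the bottom three times, put the brush back home in its holder, and handed in at 25.6 s with the beaker upright on the stirrer, gripped and pressed into the vee at about 7.2 N; the hand-in call gave no verdict.

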